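# Weigh-check a housing from the drying rack on the beam scale

### The arm

A 6-joint arm with a two-finger parallel gripper is mounted at the origin on the work surface. World frame = base frame: x ahead of the robot, y to its left, z up, the work surface at z = 0. Lengths are in mm, angles in degrees, forces in N, time in s.
With the tool pointing down it reaches from about 300 to 850 mm from the base axis. Payload 4.2 kg.
Tool frame: the origin (TCP) lies on the centre line of the jaws, within the pads' length; the fingertips stand 14 mm ahead of it and the grasp point (between the pads) lies 5 mm behind it (env.finger_overhang is the z of the fingertips in the tool frame, in mm); z points along the fingers, y is the line along which they close (so a half turn about z gives the same grasp; the last joint's range is limited). The gripper opens to 91 mm and grips with 3 to 60 N. Pads are 32 mm wide; open, the fingers measure 118 mm over their backs; the gripper's body (76 mm by 178 mm) begins 60 mm behind the grasp point.
Start: joints at [69.672, 18.312, 89.639, -0, 72.044, -1.146], TCP at [188.936, 543.088, 227.976] pointing down, gripper open.
Joint ranges: [-177.97, 177.97], [-48.28, 115.42], [12.27, 149.76], [-77.06, 257.06], [2.81, 150.46], [-146.56, 146.56]. Speed limits (degrees/s): [147.25, 147.25, 180, 180, 180, 180].

### API

Orientations are given as [roll, pitch, yaw] about the fixed x, y, z axes, in that order (R = Rz(yaw) Ry(pitch) Rx(roll)).
In Python, from workcell import sensors, viewer, env gives the robot as it stands. The module is installed in compiled form; this text tells all that it offers.
- The arm moves only by the tool step_arm, never from a script. Its argument "plan" is one flat list of numbers, 6 for each row, row after row: the shift along the tool's x, y, z in cm, then the turn, a rotation vector about the tool's x, y, z in rad. In form: [x, y, z, wx, wy, wz, x, y, z, wx, wy, wz, ...]. A call has 1 to 5 rows; each row shifts and turns the commanded pose from where the row before left it, along the tool's axes as they then stand; what a row does not reach is not made up. A row lasts 1/12 s, in which the tool goes at most 41.7 mm and 7.16 degrees, less where a joint would pass 70% of its speed; a pose out of reach is approached as far as the arm can. A call is refused whole if a number of a shift passes 4.17 or a number of a turn 0.125, either way. A call with a gripper value outside its range is refused whole. "hand" is the finger opening in cm, from 0 to 9.12, set as the call begins (left out, the last holds). The fingers move at their own pace and stop on an object; "newtons" is the grip in N (left out, the last holds). Time passes only in rows, so rows that do not move let the fingers close. It gives the time, the measured TCP pose, the force, the opening and the grip force at its end, in the units of the state.
- sensors.state(): the state, without advancing time (a new reading comes with each control period).
- viewer.grab_frame(name): name is "side" or "top"; returns a dict with "img" (384x512x3 uint8, red, green, blue), "fx", "fy", "cx", "cy" (pixels), "position" and "attitude" of the camera in the world. Camera axes: x right, y down, z forward; pixel columns grow to the right and rows downward; lengths in mm; the calibration is good to about 2 mm. A picture is of the moment at which its call begins. There is no depth.
- env.job_done(): hands the job in; it is judged then, once.
Trained networks look in a picture, given as the dict that the camera call returned (one of the last four; its "shot" number tells which), for a name from the list of things; names that differ only in an ending like _2 or _b are one class to them, and where a whole thing is asked for, a point or a joint stands for the part that bears it (a point fixed in the world has none). Each returns a list of dicts, best first, with "score" (0 to 1); they miss things now and then, are a little off and sometimes report something else, mostly with a low value. They report only what shows in the picture. A call takes as long as a camera call. They do not tell look-alikes from the thing itself.
- viewer.boxes_of(name, picture): "location" ([column, row] in pixels, amid what is visible of it).
- viewer.pinpoint(name, picture): "location" ([column, row] in pixels: a listed point, or the origin of a listed thing).
The state is a dict: "time_s": time; "qpos": joint angles; "qvel": joint speeds; "effort": joint torques, N m; "ee_pos": TCP position; "ee_rot": TCP orientation; "force": force on the tool from outside, world axes, zero at the start; "torque": the same for the moment, N m; "gripper_width": finger opening in mm; "gripper_force": force on a finger pad.
Only numpy, scipy, OpenCV 4.12 (cv2) and the standard library are available. Lean on these libraries where they do the work, as an engineer would, in place of code of your own. Each camera call takes 0.05 s, during which the arm holds its last target. There are 200 camera calls.

### The job

With the beam scale still arrested, lift the orange-topped black housing up and off its slanted drying peg, set it gently, mouth down and fully home, over the brass spigot on the scale pan, and let go. Then swing the red arrest lever all the way over to release the beam, let the pan sink and come to rest for a second, and swing the lever all the way back so that the beam is arrested level again. The housing stays on the pan; leave the grey and blue housings hanging and everything else where it is.

Things in the scene. Friction and masses are not known exactly. Their poses are not given: they have to be found in the camera images.
- housing_orange: Black cup-shaped housing, 46 mm across, 56 mm high, wall and closed end 4 mm (bore 38 mm, 52 mm deep), about 0.16 kg; orange disc and band at its closed end. Origin at the centre of its open mouth, z along its axis to the closed end. It hangs mouth down over one of the rack's three pegs: z leans 0.70 rad (40 degrees) from vertical to the rack's front (-x).
- housing_grey: Same housing with a grey closed end, on another peg. Must stay.
- housing_blue: Same housing with a blue closed end, on another peg. Must stay.
- rack: Fixed drying rack, foot 130 x 270 mm, origin on the table, x to its back, y to its left. A bar along y at x = 30, z = 130 mm bears white pegs at y = -105, 0, 105 mm, 30 mm thick, round-ended, 72 mm long from the bar's axis, leaning 0.70 rad from vertical to -x. A hanging housing rests its floor on the peg's tip, its mouth 20 mm along the peg from the bar's axis; it is off after 52 mm.
- scale: Fixed grey beam scale, base 130 x 270 x 30 mm. Origin on the table under the beam's pivot; the beam lies along the scale's y, 110 mm up, pan at y = -130 mm, brass counterweight (48 mm across, top at 153 mm) at y = 85 mm. Two white posts at the pivot reach 123 mm. The red-knobbed arrest lever stands in front, at x = -85 mm.
- pan_seat (a point): Centre of the top face of the steel pan (86 mm across), z up, 122 mm above the table when arrested, where the centre of the housing's mouth must come. The spigot rises 25 mm from here, 35 mm thick (1.5 mm play all round in the bore), its top 2 mm tapered to 32 mm.
- beam (a joint): Beam angle in rad: 0 level, positive with the pan sunk, limits -0.09 and 0.09. About 0 while arrested.
- arrest (a joint): Arrest lever angle in rad: 0 arrested (leaning 0.5 rad from upright towards the scale's +y), 1.0 released (leaning 0.5 rad towards -y, the pan's side). It stays where it is left and takes about 4 N at the knob.
- arrest_tip (a point): Centre of the lever's red ball knob, 20 mm across, 85 mm from the lever's pivot; shaft 8 mm thick.
- arrest_pivot (a point): The lever's pivot, on the scale at x = -85 mm, 45 mm above the table; the lever turns about the scale's x axis.
- screwdriver: Screwdriver lying on the left, about 200 mm long, a bystander. Origin at its middle underside.
- screw_bin: Closed blue box 70 x 110 x 61 mm, behind, a bystander. Origin under its centre.
- plug_gauge: Steel plug gauge standing near the robot, foot 56 mm across, 50 mm high, a bystander. Origin under its centre.
- grease_tin: Aluminium tin 70 mm across, 60 mm high, behind the scale, a bystander. Origin under its centre.
There are look-alikes about, which are no part of the job. What is shaped like the housing_orange but purple is not meant.

How it is judged (in metres and radians):
On the way, in this order (a step that is already met when the one before it is completed fails the run):
1. the orange housing sits fully home over the spigot, let go, with the beam still arrested (z of housing_orange in the frame of pan_seat between -0.003 and 0.004 m and distance between housing_orange and pan_seat below 0.006 m and angle between the z axis of housing_orange and the z axis of pan_seat, either way round below 0.08 rad and contact force between the fingers and housing_orange below 0.1 N and value of joint arrest below 0.2 rad), for 0.3 s.
2. the lever is over, the beam is free and rests with the pan sunk and the housing on it (z of housing_orange in the frame of pan_seat between -0.003 and 0.004 m and distance between housing_orange and pan_seat below 0.006 m and angle between the z axis of housing_orange and the z axis of pan_seat, either way round below 0.08 rad and value of joint arrest above 0.85 rad and value of joint beam above 0.06 rad and velocity of joint beam between -0.05 and 0.05 rad/s), for 0.5 s.
At the end, for the whole second after the job is handed in: Orange housing released, at rest, mouth down over the spigot (mouth centre within 6 mm of the seat point, -3 to 4 mm above it, axis within 0.08 rad); lever within 0.12 rad of arrested; beam still, level within 0.02 rad; grey and blue housings within 12 mm of where they hung (z of housing_orange in the frame of pan_seat between -0.003 and 0.004 m and distance between housing_orange and pan_seat below 0.006 m and angle between the z axis of housing_orange and the z axis of pan_seat, either way round below 0.08 rad and value of joint arrest below 0.12 rad and value of joint beam between -0.02 and 0.02 rad and velocity of joint beam between -0.05 and 0.05 rad/s and linear speed of housing_orange below 0.02 m/s and contact force between the fingers and housing_orange below 0.1 N and distance of each of housing_grey, housing_blue from where it was at the start of the episode below 0.012 m); the robot touches nothing.
It fails at once if the arrest is released while the orange housing is not on the spigot (value of joint arrest above 0.3 rad and distance between housing_orange and pan_seat above 0.02 m).
It fails at once if the housing is dropped or rammed onto the pan (over 35 N) (contact force between housing_orange and scale above 35 N).
It fails at once if a grey or blue housing is knocked or taken off its peg (distance of any of housing_grey, housing_blue from where it was at the start of the episode above 0.02 m).
It fails at once if another loose thing on the table is pushed about (over 30 mm) (distance of any of screwdriver, screw_bin, plug_gauge, grease_tin from where it was at the start of the episode above 0.03 m).
It also fails if it takes over 67 s, if anything falls off the work surface, if the arm or the gripper's body presses on something with over 40 N, if the wrist force passes 120 N, or if a joint passes its speed limit or range.

## Working session

There is one attempt and no reset: what is moved stays moved. The work goes in short steps, Python scripts to look and compute and a tool call to move; the robot and the scene stay as the last step left them, time stands still between calls to the robot, and variables do not carry over. Pictures are saved under pics/ and viewed, at most 12 in all, crops included, and the job is handed in when it is done.

Besides the shell and the picture viewer there is one more tool, called by a JSON object that holds its "fn" and its "kwargs". step_arm: Moves the arm, as the interface text tells. Its arguments: {"type":"object","properties":{"plan":{"type":"array","items":{"type":"number"}},"hand":{"type":"number"},"newtons":{"type":"number"}},"required":["plan"]}

```bash
mkdir -p pics; cat > h.py <<'E'
import numpy as np, cv2, json
from scipy.spatial.transform import Rotation as R
from workcell import sensors, viewer, env
def rot(a):
    a=np.array(a,float)
    if a.shape==(3,3): return a
    if a.size==4: return R.from_quat(a).as_matrix()
    return R.from_euler('xyz',a,degrees=True).as_matrix()
def ray(p,uv):
    d=np.array([(uv[0]-p['cx'])/p['fx'],(uv[1]-p['cy'])/p['fy'],1.])
    return np.array(p['position'],float), rot(p['attitude'])@d
def atz(p,uv,z):
    o,d=ray(p,uv); return o+d*(z-o[2])/d[2]
def tri(p,a,q,b):
    o,d=ray(p,a);P,e=ray(q,b);d/=np.linalg.norm(d);e/=np.linalg.norm(e)
    s=np.linalg.lstsq(np.c_[d,-e],P-o,rcond=None)[0]
    x,y=o+s[0]*d,P+s[1]*e
    return (x+y)/2,np.linalg.norm(x-y)
def proj(p,X):
    c=rot(p['attitude']).T@(np.array(X,float)-np.array(p['position'],float))
    return np.array([p['cx']+p['fx']*c[0]/c[2],p['cy']+p['fy']*c[1]/c[2]])
E
python3 - <<'E'
from h import *
s=viewer.grab_frame('side');t=viewer.grab_frame('top')
for n,p in(('side',s),('top',t)):
    print(n,p['position'],p['attitude'],p['fx'],p['cx'],p['cy'])
    cv2.imwrite(f'pics/{n}0.png',cv2.resize(p['img'][:,:,::-1],(800,600)))
names="housing_orange housing_grey rack scale pan_seat arrest_tip arrest_pivot screwdriver screw_bin plug_gauge grease_tin".split()
for n in names:
    for k,p in(('s',s),('t',t)):
        print(n,k,[(np.round(d['location']).astype(int).tolist(),round(d['score'],2)) for d in viewer.pinpoint(n,p)][:5])
print(env.finger_overhang,sensors.state())
E
```

```text
side [ 137.54384952 -889.00119777  928.0685113 ] [-129.34225213    0.98955091  -25.37167094] 463.6196594583822 263.7049488865518 198.8966675120588
top [ 342.93282926   15.86173106 1225.73351278] [-169.60891543   -0.5207117   -88.71806084] 356.4429233817328 257.62919339138017 187.32001823368086
housing_orange s [([274, 148], 0.82), ([227, 150], 0.76), ([174, 199], 0.6)]
housing_orange t [([191, 249], 0.65), ([185, 185], 0.56), ([158, 130], 0.55), ([192, 194], 0.49), ([308, 205], 0.25)]
housing_grey s [([259, 166], 0.65)]
housing_grey t [([213, 169], 0.6)]
rack s [([234, 191], 0.96)]
rack t [([191, 197], 0.57)]
scale s [([303, 273], 0.85)]
scale t [([315, 186], 0.68)]
pan_seat s [([328, 278], 0.84), ([269, 245], 0.31)]
pan_seat t [([361, 184], 0.66)]
arrest_tip s [([269, 244], 0.55)]
arrest_tip t [([311, 206], 0.44)]
arrest_pivot s [([276, 272], 0.65), ([206, 137], 0.48)]
arrest_pivot t [([321, 216], 0.83)]
screwdriver s [([186, 158], 0.57)]
screwdriver t [([127, 214], 0.82)]
screw_bin s [([329, 226], 0.84)]
screw_bin t [([275, 138], 0.94), ([215, 172], 0.58)]
plug_gauge s [([222, 250], 0.89)]
plug_gauge t [([259, 236], 0.58)]
grease_tin s [([376, 332], 0.67), ([229, 151], 0.2)]
grease_tin t [([382, 166], 0.74)]
14.0 {'time_s': 1.2, 'qpos': array([ 6.96713964e+01,  1.83104686e+01,  8.96393371e+01,  6.89573756e-04,
        7.20462309e+01, -1.14602155e+00]), 'qvel': array([ 0.11171878,  0.01041776,  0.04326758,  0.07113258, -0.02964943,
        0.0073936 ]), 'effort': array([-2.16895998e-03, -4.12348115e+01, -2.32234043e+01,  7.26537430e-02,
        3.78638052e-02, -6.59246268e-06]), 'ee_pos': array([188.92927333, 543.07292649, 227.98799811]), 'ee_rot': array([ 1.79996024e+02, -5.76609735e-04,  1.60817205e+02]), 'force': array([ 1.02669678,  0.08302893, -0.63483497]), 'torque': array([ 0.01313892, -0.00165177,  0.00458431]), 'gripper_force': 0.0, 'gripper_width': 91.43744672123303}
```

View pics/side0.png

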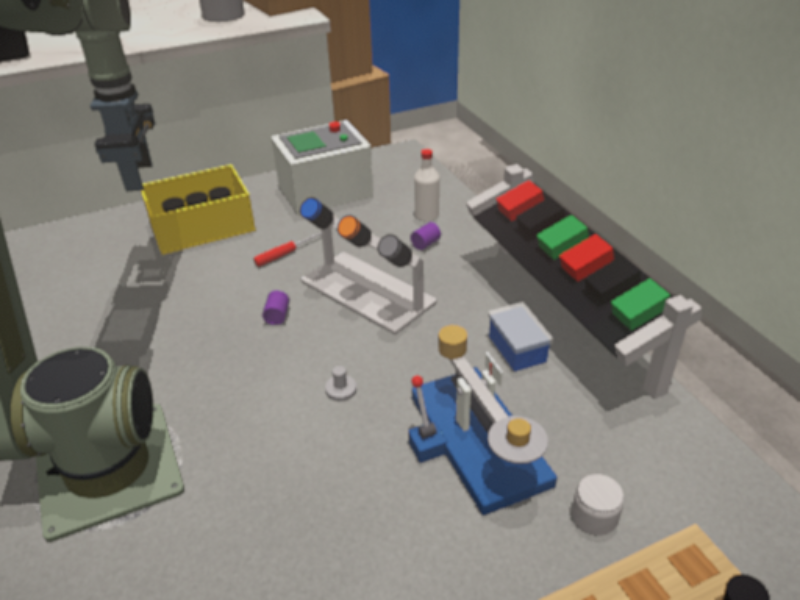

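View pics/top0.png

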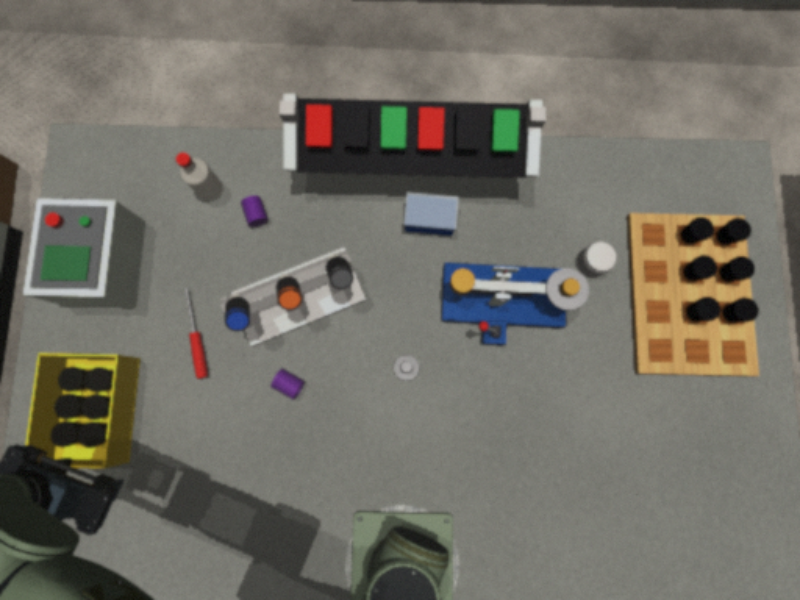

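The side picture (800 px) shows blue at (316,211), orange at (353,230) and grey at (395,248) on the pegs. Purple look-alikes lie at (276,306) and (426,236). In the top picture orange is at (289,293), with purple at (288,383) and (254,210); the brass weight (463,281) and spigot (571,288) are also orange-ish. I choose the middle peg's orange and check it in a crop.

```bash
python3 - <<'E'
from h import *
s=viewer.grab_frame('side');t=viewer.grab_frame('top')
def blob(p,lo,hi,c,r=22):
    hsv=cv2.cvtColor(p['img'],cv2.COLOR_RGB2HSV);m=cv2.inRange(hsv,np.array(lo),np.array(hi))
    k=np.zeros_like(m);cv2.circle(k,(int(c[0]),int(c[1])),r,255,-1);m&=k
    n,l,st,ce=cv2.connectedComponentsWithStats(m);i=1+np.argmax(st[1:,4]);return ce[i],st[i].tolist()
q=.64
O=((5,130,90),(20,255,255));B=((105,140,50),(125,255,255));Y=((12,90,80),(28,255,255));Rd=((0,160,90),(4,255,255))
for n,c,a,b,r in(('orange',O,(353,230),(289,293),14),('blue',B,(316,211),(237,315),16),('weight',Y,(453,341),(463,281),16),('spigot',Y,(518,430),(571,288),12),('knob',Rd,(417,381),(485,326),8)):
    A,sa=blob(s,*c,np.array(a)*q,r);T,stt=blob(t,*c,np.array(b)*q,r)
    X,e=tri(s,A,t,T);print(n,A.round(1),sa,T.round(1),stt,X.round(1),round(e,1))
for n in('pan_seat','arrest_tip','arrest_pivot','scale','rack','housing_orange'):
    a=viewer.pinpoint(n,s);b=viewer.pinpoint(n,t)
    bb=[(tri(s,i['location'],t,j['location'])) for i in a for j in b]
    bb=[(x.round(1).tolist(),round(e,1)) for x,e in bb if e<12];print(n,bb)
a=s['img'][120:180,190:280];b=t['img'][150:230,130:250]
I=np.hstack([cv2.resize(a,(390,260),interpolation=2),cv2.resize(b,(390,260),interpolation=2)])
I2=np.hstack([cv2.resize(s['img'][205:335,255:385],(390,330),interpolation=2),cv2.resize(t['img'][150:240,275:395],(390,330),interpolation=2)])
cv2.imwrite('pics/crop1.png',np.vstack([I,I2])[:,:,::-1])
E
```

```text
orange [223.1 144.8] [217, 138, 14, 14, 143] [185.  190.6] [178, 183, 15, 15, 155] [519.1 226.7 178.7] 1.8
blue [198.  132.8] [193, 127, 12, 12, 98] [151.4 204.4] [145, 198, 14, 13, 137] [474.6 322.9 180.6] 3.1
weight [289.3 218. ] [281, 208, 18, 22, 321] [295.7 179.5] [288, 172, 16, 16, 190] [ 568.6 -107.5  134.1] 5.1
spigot [331.5 276. ] [325, 268, 15, 17, 210] [365.  183.1] [360, 178, 11, 11, 95] [ 561.5 -323.5  136. ] 6.0
knob [266.7 243.5] [264, 241, 6, 6, 26] [308.8 208.4] [307, 207, 5, 4, 14] [ 481.6 -150.8  118.5] 2.6
pan_seat [([562.9, -319.9, 116.6], np.float64(0.6))]
arrest_tip [([486.2, -150.3, 118.8], np.float64(6.8))]
arrest_pivot [([477.9, -194.8, 64.3], np.float64(7.0))]
scale []
rack [([535.8, 236.5, -14.7], np.float64(11.9))]
housing_orange [([544.1, 239.9, 141.2], np.float64(5.2)), ([351.9, 225.1, 36.2], np.float64(11.6))]
```

View pics/crop1.png

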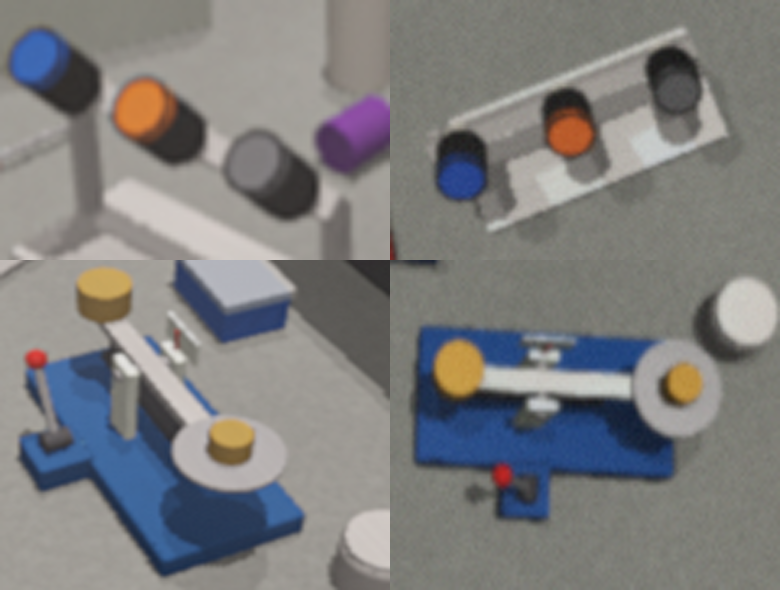

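The crop confirms the choice: orange hangs on the middle peg between blue and grey, the lever leans to the counterweight side, and the heights agree with the text. Next I fit the models for finer poses.

```bash
cat > fit.py <<'E'
from h import *
from scipy.optimize import least_squares
def blob(p,c,at,r):
    m=cv2.inRange(cv2.cvtColor(p['img'],cv2.COLOR_RGB2HSV),np.array(c[0]),np.array(c[1]))
    k=np.zeros_like(m);cv2.circle(k,(int(at[0]),int(at[1])),r,255,-1);m&=k
    n,l,st,ce=cv2.connectedComponentsWithStats(m);i=1+np.argmax(st[1:,4]);return ce[i],st[i,4]
def cyl(p,top,ax,r,h):   # centroid, area of projected cylinder
    ax=np.array(ax)/np.linalg.norm(ax);u=np.cross(ax,[.3,.9,.1]);u/=np.linalg.norm(u);v=np.cross(ax,u)
    P=[proj(p,np.array(top)-d*ax+r*(np.cos(a)*u+np.sin(a)*v)) for d in(0,h) for a in np.linspace(0,6.283,40)]
    M=cv2.moments(cv2.convexHull(np.array(P,np.float32)));return np.array([M['m10'],M['m01']])/M['m00'],M['m00']
O=((5,130,90),(20,255,255));B=((105,140,50),(125,255,255));Y=((12,90,80),(28,255,255));Rd=((0,160,90),(4,255,255))
def plan(p0,R0,p1,R1,n):
    rv=(R0.inv()*R1).as_rotvec();out=[]
    for i in range(n):
        Ri=R0*R.from_rotvec(rv*i/n);out.append(np.r_[Ri.inv().apply((p1-p0)/n)/10,rv/n])
    return np.round(out,3)
def cur():
    s=sensors.state();return np.array(s['ee_pos']),R.from_euler('xyz',s['ee_rot'],degrees=True),s
def show(rows):
    for i in range(0,len(rows),5): print([float(x) for r in rows[i:i+5] for x in r])
def axes(z,y):
    y=np.array(y,float)-np.dot(y,z)*np.array(z);y/=np.linalg.norm(y)
    return R.from_matrix(np.c_[np.cross(y,z),y,z])
E
python3 - <<'E'
from fit import *
s=viewer.grab_frame('side');t=viewer.grab_frame('top');q=.64
def meas(c,a,b,r): return [blob(s,c,np.array(a)*q,r),blob(t,c,np.array(b)*q,r)]
mo=meas(O,(353,230),(289,293),14);mb=meas(B,(316,211),(237,315),16)
L=.7
def axis(y): return np.array([-np.cos(y)*np.sin(L),-np.sin(y)*np.sin(L),np.cos(L)])
def f(v):
    x,y,yaw,h=v;zt=188.1;top=np.array([x,y,zt]);o=[]
    for m,T in((mo,top),(mb,top+105*np.array([-np.sin(yaw),np.cos(yaw),0]))):
        for p,k in zip((s,t),m): o+=list(cyl(p,T,axis(yaw),23,abs(h))[0]-k[0])
    return o
r=least_squares(f,[515,227,.43,8],x_scale=[1,1,.01,1],diff_step=1e-3);print(r.x,np.round(r.fun,2))
for p,k in zip((s,t),mo): print('area',k[1],cyl(p,[*r.x[:2],188.1],axis(r.x[2]),23,abs(r.x[3]))[1])
ms=meas(Y,(518,430),(571,288),12);mw=meas(Y,(453,341),(463,281),16)
def g(v):
    o=[]
    for p,k in zip((s,t),ms): o+=list(cyl(p,[v[0],v[1],147],[0,0,1],17.5,25)[0]-k[0])
    for p,k in zip((s,t),mw): o+=list(cyl(p,[v[0]-215*np.sin(v[2]),v[1]+215*np.cos(v[2]),153],[0,0,1],24,abs(v[3]))[0]-k[0])
    return o
r2=least_squares(g,[562,-322,-.03,25],x_scale=[1,1,.01,1],diff_step=1e-3);print(r2.x,np.round(r2.fun,2))
a=axis(r.x[2]);C=np.array([*r.x[:2],188.1]);yv=np.array([-np.sin(r.x[2]),np.cos(r.x[2]),0])
Rg=axes(-a,yv);G=C-28*a;Pre=G+75*a
print('grasp',G,'pre',Pre,Rg.as_euler('xyz',degrees=True))
p0,R0,st=cur();Rg2=axes(-a,-yv)
print([np.degrees((R0.inv()*q).magnitude()) for q in(Rg,Rg2)])
show(plan(p0,R0,Pre,Rg,15))
np.savez('m.npz',G=G,a=a,yv=yv,S=r2.x)
E
```

```text
[5.12419589e+02 2.24072523e+02 4.28686369e-01 2.10847220e+01] [ 0.08 -0.42 -0.21  0.34  0.77  0.2   0.04  0.48]
area 143 216.00670908868778
area 155 221.45249014312867
[ 5.60996017e+02 -3.22483493e+02 -3.25033416e-02  3.77957992e+01] [ 0.85 -0.13 -0.7   1.11  0.72 -0.16 -0.15  0.85]
grasp [528.82546316 231.57053376 166.68441876] pre [484.88115636 211.48657721 224.0475828 ] [-180.           40.10704566 -155.43808033]
[np.float64(58.6715657369779), np.float64(139.02942516535458)]
[-2.59, -1.44, 0.026, -0.018, -0.044, -0.049, -2.513, -1.565, 0.112, -0.018, -0.044, -0.049, -2.427, -1.689, 0.193, -0.018, -0.044, -0.049, -2.332, -1.809, 0.268, -0.018, -0.044, -0.049, -2.227, -1.925, 0.335, -0.018, -0.044, -0.049]
[-2.114, -2.038, 0.396, -0.018, -0.044, -0.049, -1.994, -2.146, 0.45, -0.018, -0.044, -0.049, -1.865, -2.248, 0.497, -0.018, -0.044, -0.049, -1.731, -2.345, 0.536, -0.018, -0.044, -0.049, -1.589, -2.436, 0.567, -0.018, -0.044, -0.049]
[-1.443, -2.52, 0.59, -0.018, -0.044, -0.049, -1.292, -2.597, 0.605, -0.018, -0.044, -0.049, -1.136, -2.667, 0.612, -0.018, -0.044, -0.049, -0.977, -2.73, 0.611, -0.018, -0.044, -0.049, -0.816, -2.784, 0.602, -0.018, -0.044, -0.049]
```

{"fn": "step_arm", "kwargs": {"plan": [-2.59,-1.44,0.026,-0.018,-0.044,-0.049,-2.513,-1.565,0.112,-0.018,-0.044,-0.049,-2.427,-1.689,0.193,-0.018,-0.044,-0.049,-2.332,-1.809,0.268,-0.018,-0.044,-0.049,-2.227,-1.925,0.335,-0.018,-0.044,-0.049], "hand": 9.1}}

```text
time_s: 2.42
ee_pos: [288.3, 431.8, 226.7]
ee_rot: [176.3, 13.2, 174.7]
force: [0.1, -0.0, 0.9]
gripper_width: 91.0
gripper_force: 0.0
```

{"fn": "step_arm", "kwargs": {"plan": [-2.114,-2.038,0.396,-0.018,-0.044,-0.049,-1.994,-2.146,0.45,-0.018,-0.044,-0.049,-1.865,-2.248,0.497,-0.018,-0.044,-0.049,-1.731,-2.345,0.536,-0.018,-0.044,-0.049,-1.589,-2.436,0.567,-0.018,-0.044,-0.049]}}

```text
time_s: 2.83
ee_pos: [387.0, 321.4, 225.3]
ee_rot: [176.0, 26.9, -171.3]
force: [-0.4, -0.2, -0.3]
gripper_width: 91.1
gripper_force: 0.0
```

{"fn": "step_arm", "kwargs": {"plan": [-1.443,-2.52,0.59,-0.018,-0.044,-0.049,-1.292,-2.597,0.605,-0.018,-0.044,-0.049,-1.136,-2.667,0.612,-0.018,-0.044,-0.049,-0.977,-2.73,0.611,-0.018,-0.044,-0.049,-0.816,-2.784,0.602,-0.018,-0.044,-0.049]}}

```text
time_s: 3.25
ee_pos: [468.1, 230.3, 221.9]
ee_rot: [178.4, 37.5, -158.1]
force: [0.3, 0.5, -0.7]
gripper_width: 90.7
gripper_force: 0.0
```

```bash
python3 - <<'E'
from fit import *
m=np.load('m.npz');p,Rc,s=cur();Rg=axes(-m['a'],m['yv'])
print(p,s['ee_rot'],s['force'],s['qpos'])
P=m['G']+75*m['a'];show(plan(p,Rc,P,Rg,1))
a=viewer.grab_frame('side');b=viewer.grab_frame('top')
I=np.hstack([cv2.resize(a['img'][70:220,140:340],(400,300)),cv2.resize(b['img'][110:260,100:300],(400,300))])
cv2.imwrite('pics/pre.png',I[:,:,::-1])
E
```

```text
[468.06717471 230.28454778 221.86829626] [ 178.3997663    37.53319285 -158.14714332] [ 0.27045924  0.45864518 -0.72496234] [ 25.20774502  -0.5067816  124.70655585  -1.42025773  18.24543385
 -85.99117623]
[-0.815, -2.379, 0.285, -0.002, -0.044, -0.037]
```

View pics/pre.png

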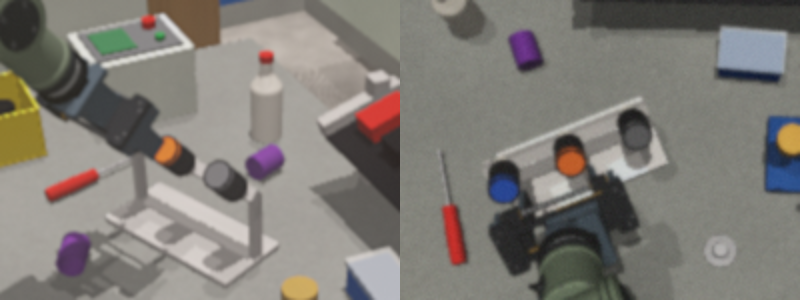

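The picture shows the open gripper in front of the rack with the orange housing ahead of the jaws. It still lags the target a little, so I settle, then correct.

{"fn": "step_arm", "kwargs": {"plan": [0,0,0,0,0,0,0,0,0,0,0,0]}}

```text
time_s: 3.52
ee_pos: [467.5, 232.8, 222.2]
ee_rot: [178.3, 37.4, -158.2]
force: [0.4, -0.4, 0.1]
gripper_width: 91.3
gripper_force: 0.0
```

```bash
python3 - <<'E'
from fit import *
m=np.load('m.npz');p,Rc,s=cur();Rg=axes(-m['a'],m['yv'])
print(p,s['ee_rot'],Rg.as_euler('xyz',degrees=True))
P=m['G']+75*m['a'];show(plan(p,Rc,P,Rg,1))
E
```

```text
[467.50784211 232.76373055 222.16892747] [ 178.27884211   37.44965234 -158.21604441] [-180.           40.10704566 -155.43808033]
[-0.768, -2.63, 0.273, -0.0, -0.046, -0.038]
```

{"fn": "step_arm", "kwargs": {"plan": [-0.4,-1.3,0.14,0,-0.023,-0.019,-0.37,-1.33,0.13,0,-0.023,-0.019,0,0,0,0,0,0]}}

```text
time_s: 3.77
ee_pos: [485.1, 211.3, 224.1]
ee_rot: [-180.0, 40.1, -155.4]
force: [0.3, 0.1, 0.1]
gripper_width: 90.7
gripper_force: 0.0
```

```bash
python3 - <<'E'
from fit import *
m=np.load('m.npz');p,Rc,s=cur();Rg=axes(-m['a'],m['yv'])
P=m['G']+75*m['a'];show(plan(p,Rc,P,Rg,1));show(plan(p,Rc,m['G'],Rg,1))
E
```

```text
[0.011, 0.027, -0.009, -0.0, 0.0, -0.0]
[0.013, 0.028, 7.491, -0.0, 0.0, -0.0]
```

{"fn": "step_arm", "kwargs": {"plan": [0,0,1.5,0,0,0,0,0,1.5,0,0,0,0,0,1.5,0,0,0,0,0,1.5,0,0,0,0,0,1.5,0,0,0]}}

```text
time_s: 4.18
ee_pos: [528.9, 233.2, 166.4]
ee_rot: [179.9, 40.1, -155.4]
force: [0.2, 1.6, 1.2]
gripper_width: 90.8
gripper_force: 0.0
```

{"fn": "step_arm", "kwargs": {"plan": [0,0,0,0,0,0,0,0,0,0,0,0,0,0,0,0,0,0,0,0,0,0,0,0,0,0,0,0,0,0], "hand": 5.6, "newtons": 15}}

```text
time_s: 4.6
ee_pos: [528.8, 231.4, 167.6]
ee_rot: [-180.0, 40.2, -155.4]
force: [-0.7, -0.3, 0.1]
gripper_width: 61.0
gripper_force: 0.0
```

{"fn": "step_arm", "kwargs": {"plan": [0,0,0,0,0,0,0,0,0,0,0,0,0,0,0,0,0,0], "hand": 3.5, "newtons": 15}}

```text
time_s: 4.85
ee_pos: [529.0, 231.1, 167.1]
ee_rot: [-180.0, 40.2, -155.5]
force: [-2.2, -0.5, 2.3]
gripper_width: 46.3
gripper_force: 15.0
```

```bash
python3 - <<'E'
from fit import *
p,Rc,s=cur();print(p,s['ee_rot'],s['force'],s['torque'],s['gripper_force'],s['gripper_width'])
a=viewer.grab_frame('side');b=viewer.grab_frame('top')
I=np.hstack([cv2.resize(a['img'][70:220,140:340],(400,300)),cv2.resize(b['img'][110:260,100:300],(400,300))])
cv2.imwrite('pics/grasp.png',I[:,:,::-1])
E
```

```text
[529.00676426 231.0689865  167.13525421] [-179.97791146   40.15520485 -155.45373718] [-2.19963512 -0.50849919  2.26457339] [-0.06517081  0.36592451  0.09134683] 14.990775561449823 46.296615675303556
```

View pics/grasp.png

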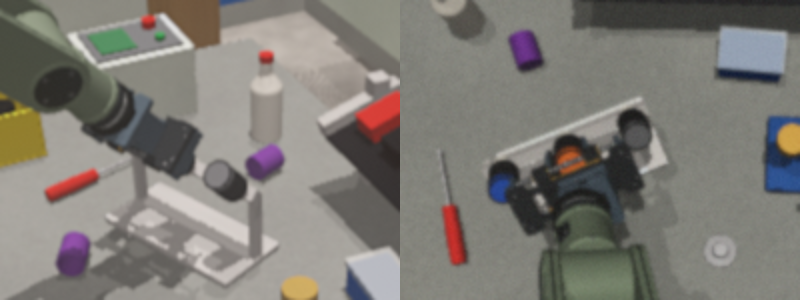

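The grip holds on the 46 mm housing, with the gripper clear of the neighbours. I draw off along the peg and then look at the next leg.

{"fn": "step_arm", "kwargs": {"plan": [0,0,-0.5,0,0,0,0,0,-1,0,0,0,0,0,-1.5,0,0,0,0,0,-1.5,0,0,0,0,0,-1.5,0,0,0], "newtons": 25}}

```text
time_s: 5.37
ee_pos: [493.0, 214.6, 212.0]
ee_rot: [-180.0, 40.0, -155.5]
force: [-0.8, -0.6, -2.7]
gripper_width: 46.0
gripper_force: 25.0
```

{"fn": "step_arm", "kwargs": {"plan": [0,0,-1.5,0,0,0,0,0,-1.5,0,0,0,0,0,-1.5,0,0,0,0,0,0,0,0,0,0,0,0,0,0,0]}}

```text
time_s: 5.78
ee_pos: [467.2, 202.9, 246.9]
ee_rot: [-180.0, 40.1, -155.5]
force: [0.0, 0.3, -2.4]
gripper_width: 46.0
gripper_force: 25.0
```

```bash
python3 - <<'E'
from fit import *
m=np.load('m.npz');p,Rc,s=cur();S=m['S'];print(p,s['ee_rot'],s['force'],s['gripper_width'],S)
# placement: tool down, mouth 28 below TCP; hover mouth at z=177
c,sn=np.cos(S[2]),np.sin(S[2]);P=np.array([S[0],S[1],122+28+55.])
best=None
for yaw in range(0,360,5):
    Rt=R.from_euler('xyz',[180,0,yaw],degrees=True);d=(Rc.inv()*Rt).magnitude()
    if best is None or d<best[0]: best=(d,yaw)
print(best)
for yaw in(205,160,180): 
    Rt=R.from_euler('xyz',[180,0,yaw],degrees=True);print(yaw,np.degrees((Rc.inv()*Rt).magnitude()),'j6 at goal',np.degrees(np.arctan2(S[1],S[0]))+90-((yaw+180)%360-180), )
mid=np.array([400,-20,275.])
Rt=R.from_euler('xyz',[180,0,165],degrees=True)
half=Rc*R.from_rotvec((Rc.inv()*Rt).as_rotvec()*.5)
show(plan(p,Rc,mid,half,10));show(plan(mid,half,P,Rt,14))
E
```

```text
[467.23492589 202.85835833 246.91960556] [-179.97550722   40.12210857 -155.45526479] [ 0.02724081  0.26468668 -2.42460228] 46.04916845330533 [ 5.60996017e+02 -3.22483493e+02 -3.25033416e-02  3.77957992e+01]
(0.7003079428665099, 205)
205 40.1246894857398 j6 at goal 215.10794647693703
160 59.25109050483171 j6 at goal -99.89205352306297
180 46.764427461593414 j6 at goal 240.10794647693703
[0.995, -1.748, -1.205, 0.012, 0.034, 0.033, 0.976, -1.795, -1.15, 0.012, 0.034, 0.033, 0.953, -1.841, -1.096, 0.012, 0.034, 0.033, 0.928, -1.885, -1.042, 0.012, 0.034, 0.033, 0.899, -1.927, -0.988, 0.012, 0.034, 0.033]
[0.867, -1.968, -0.935, 0.012, 0.034, 0.033, 0.831, -2.007, -0.883, 0.012, 0.034, 0.033, 0.793, -2.044, -0.831, 0.012, 0.034, 0.033, 0.752, -2.079, -0.78, 0.012, 0.034, 0.033, 0.708, -2.113, -0.73, 0.012, 0.034, 0.033]
[-0.784, -2.275, 0.671, 0.009, 0.024, 0.024, -0.854, -2.25, 0.67, 0.009, 0.024, 0.024, -0.922, -2.223, 0.668, 0.009, 0.024, 0.024, -0.991, -2.195, 0.664, 0.009, 0.024, 0.024, -1.058, -2.165, 0.659, 0.009, 0.024, 0.024]
[-1.124, -2.134, 0.651, 0.009, 0.024, 0.024, -1.19, -2.101, 0.641, 0.009, 0.024, 0.024, -1.254, -2.066, 0.63, 0.009, 0.024, 0.024, -1.318, -2.031, 0.617, 0.009, 0.024, 0.024, -1.38, -1.994, 0.602, 0.009, 0.024, 0.024]
[-1.441, -1.955, 0.585, 0.009, 0.024, 0.024, -1.5, -1.916, 0.566, 0.009, 0.024, 0.024, -1.558, -1.875, 0.546, 0.009, 0.024, 0.024, -1.615, -1.833, 0.524, 0.009, 0.024, 0.024]
```

{"fn": "step_arm", "kwargs": {"plan": [0.995,-1.748,-1.205,0.012,0.034,0.033,0.976,-1.795,-1.15,0.012,0.034,0.033,0.953,-1.841,-1.096,0.012,0.034,0.033,0.928,-1.885,-1.042,0.012,0.034,0.033,0.899,-1.927,-0.988,0.012,0.034,0.033]}}

```text
time_s: 6.2
ee_pos: [433.4, 90.8, 259.8]
ee_rot: [176.9, 29.9, -166.8]
force: [-0.7, -0.9, -2.1]
gripper_width: 45.8
gripper_force: 25.0
```

{"fn": "step_arm", "kwargs": {"plan": [0.867,-1.968,-0.935,0.012,0.034,0.033,0.831,-2.007,-0.883,0.012,0.034,0.033,0.793,-2.044,-0.831,0.012,0.034,0.033,0.752,-2.079,-0.78,0.012,0.034,0.033,0.708,-2.113,-0.73,0.012,0.034,0.033]}}

```text
time_s: 6.62
ee_pos: [400.2, -21.0, 274.3]
ee_rot: [176.3, 19.6, -176.5]
force: [-1.2, -0.2, -2.0]
gripper_width: 46.0
gripper_force: 25.0
```

{"fn": "step_arm", "kwargs": {"plan": [-0.784,-2.275,0.671,0.009,0.024,0.024,-0.854,-2.25,0.67,0.009,0.024,0.024,-0.922,-2.223,0.668,0.009,0.024,0.024,-0.991,-2.195,0.664,0.009,0.024,0.024,-1.058,-2.165,0.659,0.009,0.024,0.024]}}

```text
time_s: 7.03
ee_pos: [458.6, -129.3, 248.4]
ee_rot: [177.0, 12.3, 176.7]
force: [0.3, 0.1, -1.5]
gripper_width: 45.5
gripper_force: 25.0
```

{"fn": "step_arm", "kwargs": {"plan": [-1.124,-2.134,0.651,0.009,0.024,0.024,-1.19,-2.101,0.641,0.009,0.024,0.024,-1.254,-2.066,0.63,0.009,0.024,0.024,-1.318,-2.031,0.617,0.009,0.024,0.024,-1.38,-1.994,0.602,0.009,0.024,0.024]}}

```text
time_s: 7.45
ee_pos: [515.9, -237.4, 223.0]
ee_rot: [178.5, 5.2, 170.1]
force: [1.0, -0.3, -1.3]
gripper_width: 45.8
gripper_force: 25.0
```

```bash
python3 - <<'E'
from fit import *
m=np.load('m.npz');p,Rc,s=cur();S=m['S'];print(p,s['ee_rot'],s['force'],s['gripper_width'])
Rt=R.from_euler('xyz',[180,0,165],degrees=True)
show(plan(p,Rc,np.array([S[0],S[1],205.]),Rt,5))
E
```

```text
[ 515.85877714 -237.39647149  222.99394207] [178.51564163   5.19210619 170.07720665] [ 0.96177766 -0.29996951 -1.29599566] 45.82657860382694
[-1.145, -1.532, 0.426, 0.006, 0.018, 0.018, -1.18, -1.509, 0.414, 0.006, 0.018, 0.018, -1.214, -1.485, 0.402, 0.006, 0.018, 0.018, -1.248, -1.461, 0.389, 0.006, 0.018, 0.018, -1.28, -1.436, 0.375, 0.006, 0.018, 0.018]
```

{"fn": "step_arm", "kwargs": {"plan": [-1.145,-1.532,0.426,0.006,0.018,0.018,-1.18,-1.509,0.414,0.006,0.018,0.018,-1.214,-1.485,0.402,0.006,0.018,0.018,-1.248,-1.461,0.389,0.006,0.018,0.018,-1.28,-1.436,0.375,0.006,0.018,0.018]}}

```text
time_s: 7.87
ee_pos: [561.2, -322.2, 204.8]
ee_rot: [180.0, -0.0, 165.0]
force: [0.3, 0.2, -1.7]
gripper_width: 45.8
gripper_force: 25.0
```

{"fn": "step_arm", "kwargs": {"plan": [0,0,0,0,0,0,0,0,0,0,0,0,0,0,0,0,0,0]}}

```text
time_s: 8.12
ee_pos: [560.2, -320.8, 205.8]
ee_rot: [180.0, 0.0, 165.1]
force: [-0.0, -1.1, -2.3]
gripper_width: 45.7
gripper_force: 25.0
```

```bash
python3 - <<'E'
from fit import *
m=np.load('m.npz');p,Rc,s=cur();S=m['S'];print(p,s['ee_rot'],s['force'],s['torque'],s['qpos'])
a=viewer.grab_frame('side');b=viewer.grab_frame('top')
print([d['location'] for d in viewer.pinpoint('pan_seat',a)],proj(a,[S[0],S[1],122]),[(d['location'],d['score']) for d in viewer.pinpoint('housing_orange',a)],proj(a,[p[0],p[1],p[2]-28]))
I=np.hstack([cv2.resize(a['img'][215:315,280:380],(400,400),interpolation=2),cv2.resize(b['img'][130:230,315:415],(400,400),interpolation=2)])
cv2.imwrite('pics/hover.png',I[:,:,::-1])
E
```

```text
[ 560.16528298 -320.77318644  205.84500271] [1.79950646e+02 1.93863710e-02 1.65072087e+02] [-1.15023460e-03 -1.09586994e+00 -2.31047869e+00] [-0.04444776  0.06352481 -0.00374538] [-3.08442960e+01  2.54572675e+01  8.17060500e+01  5.52400094e-02
  7.28315815e+01 -1.05932695e+02]
[[328.9, 279.6], [235.5, 189.0], [273.8, 271.2]] [331.88373447 279.5513423 ] [([331.7, 266.1], 0.68), ([174.7, 199.9], 0.67), ([271.5, 147.8], 0.58), ([187.0, 162.7], 0.54)] [333.08511976 262.16375037]
```

View pics/hover.png

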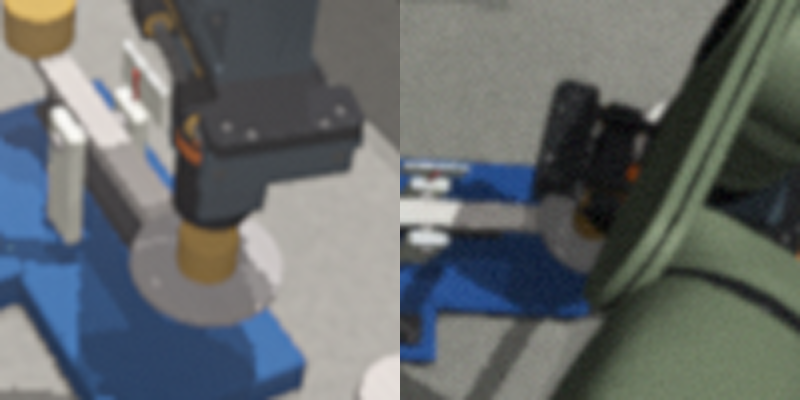

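The housing hangs above the spigot in the side view (spigot columns about 178–240 and mouth 175–245 in the crop), so it is well aligned sideways. I go lower and measure the edges.

{"fn": "step_arm", "kwargs": {"plan": [0,0,0.8,0,0,0,0,0,0.8,0,0,0,0,0,0.6,0,0,0,0,0,0,0,0,0,0,0,0,0,0,0]}}

```text
time_s: 8.73
ee_pos: [560.0, -320.9, 184.6]
ee_rot: [180.0, 0.1, 165.1]
force: [0.4, -0.1, -1.8]
gripper_width: 46.2
gripper_force: 25.0
```

```bash
python3 - <<'E'
from fit import *
m=np.load('m.npz');p,Rc,s=cur();S=m['S'];print(p,s['ee_rot'],s['force'],s['torque'])
a=viewer.grab_frame('side');b=viewer.grab_frame('top')
I=a['img'].astype(int)
for r in range(258,288,2):
    print(r,[int(x) for x in I[r,318:348].sum(1)//3],[int(x) for x in (I[r,320:346,0]-I[r,320:346,2])])
I=np.hstack([cv2.resize(a['img'][240:300,305:365],(400,400),interpolation=2),cv2.resize(b['img'][150:210,335:395],(400,400),interpolation=2)])
cv2.imwrite('pics/hover2.png',I[:,:,::-1])
E
```

```text
[ 559.9753176  -320.93133552  184.61353411] [1.79995564e+02 5.59476172e-02 1.65065978e+02] [ 0.42267698 -0.07554989 -1.80626148] [-0.00560877  0.02330607 -0.04496795]
258 [155, 143, 127, 110, 83, 69, 74, 78, 67, 61, 67, 67, 56, 53, 60, 66, 70, 75, 74, 70, 66, 65, 67, 73, 68, 59, 55, 54, 53, 53] [-95, -88, -51, 17, 66, 72, 50, 31, 22, 4, -3, -2, 0, -1, -2, -1, -2, -2, -2, -2, -2, -2, -1, -2, -1, -2]
260 [163, 159, 149, 132, 106, 71, 60, 73, 85, 85, 82, 73, 61, 53, 49, 51, 51, 53, 51, 50, 51, 51, 50, 50, 50, 52, 53, 54, 57, 58] [-41, -80, -87, -45, 28, 73, 90, 89, 70, 25, -3, -5, -2, -1, -2, -1, -2, -1, -2, -2, -3, -2, -3, -3, -4, -4]
262 [163, 163, 164, 158, 121, 70, 41, 44, 59, 73, 79, 74, 67, 67, 65, 61, 60, 59, 63, 64, 66, 66, 67, 68, 69, 71, 73, 73, 73, 72] [9, -3, -26, -29, -8, 9, 36, 64, 66, 24, -7, -11, -7, -7, -6, -6, -6, -8, -8, -9, -9, -9, -9, -10, -10, -11]
264 [154, 150, 151, 147, 108, 59, 40, 40, 42, 43, 49, 61, 68, 72, 74, 74, 72, 72, 73, 72, 72, 73, 72, 73, 72, 72, 73, 72, 72, 73] [10, 10, 7, 2, 1, -2, -3, -1, -2, -9, -11, -11, -11, -10, -9, -8, -10, -11, -10, -10, -10,
[... 1959 characters left out ...]
21, 121, 122, 119, 109, 97, 92, 92, 94, 94, 96, 96, 97, 95, 94, 93, 91, 89, 96, 114, 122, 130, 139, 149, 173, 194, 200, 202] [4, 3, 3, 5, 18, 46, 62, 67, 65, 66, 65, 67, 67, 66, 66, 65, 65, 61, 38, 11, 4, 5, 6, 6, 5, 6]
284 [132, 137, 128, 122, 121, 120, 120, 115, 108, 102, 99, 97, 96, 95, 95, 95, 94, 95, 100, 106, 115, 121, 121, 123, 136, 143, 144, 147, 152, 174] [4, 4, 4, 4, 4, 13, 27, 44, 56, 63, 66, 68, 69, 67, 64, 58, 42, 28, 10, 5, 4, 4, 5, 5, 4, 5]
286 [122, 122, 122, 120, 120, 121, 120, 121, 120, 119, 117, 116, 113, 112, 111, 113, 114, 115, 119, 120, 120, 120, 120, 122, 124, 137, 143, 144, 143, 148] [5, 4, 4, 4, 3, 4, 3, 5, 9, 15, 20, 22, 23, 20, 16, 14, 7, 4, 3, 4, 4, 3, 5, 4, 5, 5]
```

View pics/hover2.png

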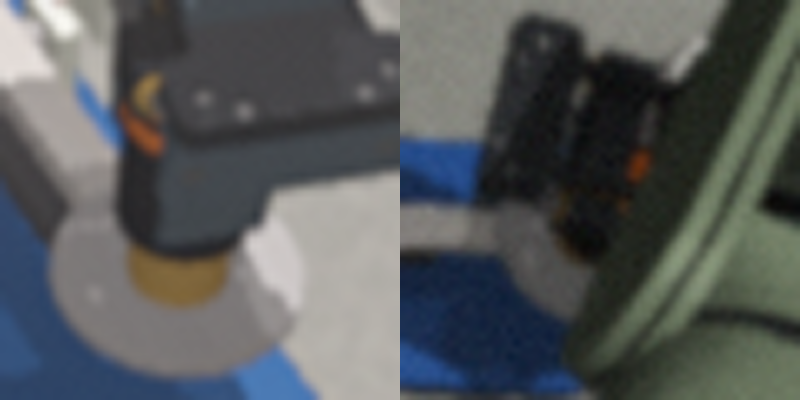

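```bash
python3 - <<'E'
from fit import *
S=np.load('m.npz')['S'];a=viewer.grab_frame('side');p,_,_=cur()
def ring(P,r):
    Q=np.array([proj(a,np.array(P)+[r*np.cos(t),r*np.sin(t),0]) for t in np.linspace(0,6.283,181)]);return Q
# spigot: centre col at 281 , base bottom row 285.6 ; housing: left 322.3 centre 332.35, bottom row 278.9
for nm,z,r,c,row in(('spig',122,17.5,331.35,285.6),('house',p[2]-28,23,332.35,278.9)):
    def f(v):
        Q=ring([v[0],v[1],z],r);return [(Q[:,0].min()+Q[:,0].max())/2-c,Q[:,1].max()-row]
    x=least_squares(f,[560,-321],diff_step=1e-4).x;print(nm,x,f(x))
d=rot(a['attitude']);print('right',d[:,0],'fwd',d[:,2]);print(p, S)
print(proj(a,[560,-321,122]),proj(a,[560,-321,157]))
E
```

```text
spig [ 559.88261141 -321.95687068] [np.float64(3.862794528686209e-09), np.float64(4.2509782360866666e-09)]
house [ 556.24638389 -326.85124995] [np.float64(1.0118128557223827e-11), np.float64(1.0970779840135947e-11)]
right [ 0.90341251 -0.42842454 -0.01727006] fwd [ 0.32148898  0.70347024 -0.63385681]
[ 560.56198408 -321.33492232  185.75846755] [ 5.60996017e+02 -3.22483493e+02 -3.25033416e-02  3.77957992e+01]
[331.15627789 279.2480304 ] [332.34378956 268.73689037]
```

{"fn": "step_arm", "kwargs": {"plan": [-0.1,-0.12,0,0,0,0,0,0,0.2,0,0,0,0,0,0.2,0,0,0,0,0,0.1,0,0,0,0,0,0,0,0,0]}}

```text
time_s: 9.3
ee_pos: [560.8, -322.5, 180.0]
ee_rot: [-180.0, 0.1, 165.1]
force: [0.2, -0.0, -1.9]
gripper_width: 45.6
gripper_force: 25.0
```

{"fn": "step_arm", "kwargs": {"plan": [0,0,0.15,0,0,0,0,0,0.15,0,0,0,0,0,0,0,0,0]}}

```text
time_s: 9.55
ee_pos: [560.9, -322.5, 177.1]
ee_rot: [-180.0, 0.1, 165.1]
force: [-0.3, 0.3, -1.2]
gripper_width: 45.6
gripper_force: 25.0
```

```bash
python3 - <<'E'
from fit import *
p,_,s=cur();print(p,s['ee_rot'],s['force'],s['torque'])
E
```

```text
[ 560.89045506 -322.45241455  177.10221662] [-1.79996226e+02  1.10140191e-01  1.65063377e+02] [-0.29226806  0.28415111 -1.2429016 ] [-0.00216541  0.01793287  0.00834356]
```

{"fn": "step_arm", "kwargs": {"plan": [0,0,0.1,0,0,0,0,0,0.1,0,0,0,0,0,0,0,0,0]}}

```text
time_s: 9.8
ee_pos: [561.0, -322.5, 175.2]
ee_rot: [-180.0, 0.1, 165.1]
force: [-0.1, 0.2, -2.2]
gripper_width: 45.7
gripper_force: 25.0
```

{"fn": "step_arm", "kwargs": {"plan": [0,0,0.1,0,0,0,0,0,0.05,0,0,0,0,0,0,0,0,0]}}

```text
time_s: 10.05
ee_pos: [561.0, -322.5, 173.9]
ee_rot: [-180.0, 0.1, 165.1]
force: [-0.5, 0.7, -1.6]
gripper_width: 45.9
gripper_force: 25.0
```

```bash
python3 - <<'E'
from fit import *
p,_,s=cur();print(p,s['ee_rot'],s['force'],s['torque'])
E
```

```text
[ 561.01687311 -322.51968308  173.86326342] [-1.79990014e+02  1.36509311e-01  1.65063858e+02] [-0.45941694  0.71316241 -1.59187908] [ 0.16863321  0.01294579 -0.01438466]
```

{"fn": "step_arm", "kwargs": {"plan": [0,0,0.1,0,0,0,0,0,0,0,0,0]}}

```text
time_s: 10.22
ee_pos: [561.0, -322.5, 172.9]
ee_rot: [-180.0, 0.1, 165.1]
force: [-0.0, -0.1, -1.6]
gripper_width: 45.9
gripper_force: 25.0
```

{"fn": "step_arm", "kwargs": {"plan": [0,0,0.1,0,0,0,0,0,0,0,0,0]}}

```text
time_s: 10.38
ee_pos: [561.0, -322.6, 171.8]
ee_rot: [-180.0, 0.1, 165.1]
force: [-0.6, 1.0, -1.7]
gripper_width: 46.3
gripper_force: 25.0
```

```bash
python3 - <<'E'
from fit import *
p,_,s=cur();print(p,s['ee_rot'],s['force'],s['torque'])
E
```

```text
[ 561.02949161 -322.56741809  171.8170761 ] [-1.79985045e+02  1.36546222e-01  1.65064305e+02] [-0.62544321  0.98800143 -1.68187335] [ 0.1052399   0.09150815 -0.0221072 ]
```

{"fn": "step_arm", "kwargs": {"plan": [0,0,0.1,0,0,0,0,0,0.1,0,0,0,0,0,0,0,0,0]}}

```text
time_s: 10.63
ee_pos: [561.0, -322.5, 169.7]
ee_rot: [-180.0, 0.1, 165.1]
force: [-0.4, 1.1, -1.9]
gripper_width: 45.5
gripper_force: 25.0
```

{"fn": "step_arm", "kwargs": {"plan": [0,0,0.1,0,0,0,0,0,0.1,0,0,0,0,0,0,0,0,0]}}

```text
time_s: 10.88
ee_pos: [561.0, -322.5, 167.7]
ee_rot: [-180.0, 0.1, 165.1]
force: [-1.0, 0.7, -1.1]
gripper_width: 46.0
gripper_force: 25.0
```

```bash
python3 - <<'E'
from fit import *
p,_,s=cur();print(p,s['ee_rot'],s['force'],s['torque'])
E
```

```text
[ 560.99161573 -322.54372597  167.71821477] [-1.79990350e+02  1.28292334e-01  1.65060677e+02] [-1.02883324  0.72930336 -1.10203956] [0.21925974 0.02578659 0.00797735]
```

It has slid over the spigot with next to no side force. I continue down, feeling for the pan.

{"fn": "step_arm", "kwargs": {"plan": [0,0,0.15,0,0,0,0,0,0.15,0,0,0,0,0,0.15,0,0,0,0,0,0.15,0,0,0,0,0,0,0,0,0]}}

```text
time_s: 11.3
ee_pos: [560.9, -322.5, 161.5]
ee_rot: [-180.0, 0.1, 165.1]
force: [-0.6, 1.0, -1.8]
gripper_width: 45.7
gripper_force: 25.0
```

{"fn": "step_arm", "kwargs": {"plan": [0,0,0.1,0,0,0,0,0,0.1,0,0,0,0,0,0.1,0,0,0,0,0,0,0,0,0]}}

```text
time_s: 11.63
ee_pos: [561.0, -322.6, 158.8]
ee_rot: [-180.0, 0.1, 165.1]
force: [0.4, 1.1, -1.7]
gripper_width: 45.8
gripper_force: 25.0
```

```bash
python3 - <<'E'
from fit import *
p,_,s=cur();print(p,s['ee_rot'],s['force'],s['torque'])
E
```

```text
[ 561.02498622 -322.55440368  158.7716256 ] [-1.79988363e+02  1.30838172e-01  1.65062497e+02] [ 0.40250528  1.08838298 -1.69471068] [ 0.1634343   0.0735114  -0.01842891]
```

{"fn": "step_arm", "kwargs": {"plan": [0,0,0.1,0,0,0,0,0,0.1,0,0,0,0,0,0.1,0,0,0,0,0,0,0,0,0]}}

```text
time_s: 11.97
ee_pos: [561.1, -322.6, 155.7]
ee_rot: [-180.0, 0.1, 165.1]
force: [-0.7, -0.5, -1.3]
gripper_width: 46.3
gripper_force: 25.0
```

{"fn": "step_arm", "kwargs": {"plan": [0,0,0.1,0,0,0,0,0,0.1,0,0,0,0,0,0,0,0,0]}}

```text
time_s: 12.22
ee_pos: [561.1, -322.8, 153.8]
ee_rot: [-180.0, 0.2, 165.1]
force: [-0.4, 0.7, -1.0]
gripper_width: 46.0
gripper_force: 25.0
```

```bash
python3 - <<'E'
from fit import *
p,_,s=cur();print(p,s['ee_rot'],s['force'],s['torque'])
E
```

```text
[ 561.10142954 -322.77451638  153.8339068 ] [-1.79968398e+02  1.50181347e-01  1.65063294e+02] [-0.40823023  0.65347504 -1.0330658 ] [0.03683605 0.08098728 0.0255738 ]
```

{"fn": "step_arm", "kwargs": {"plan": [0,0,0.1,0,0,0,0,0,0.1,0,0,0,0,0,0,0,0,0]}}

```text
time_s: 12.47
ee_pos: [561.2, -322.9, 152.8]
ee_rot: [-180.0, 0.2, 165.1]
force: [-2.0, -0.1, 4.9]
gripper_width: 45.7
gripper_force: 25.0
```

{"fn": "step_arm", "kwargs": {"plan": [0,0,0.07,0,0,0,0,0,0,0,0,0]}}

```text
time_s: 12.63
ee_pos: [561.2, -322.9, 152.5]
ee_rot: [-179.9, 0.2, 165.1]
force: [-1.7, 0.6, 5.6]
gripper_width: 45.8
gripper_force: 25.0
```

```bash
python3 - <<'E'
from fit import *
p,_,s=cur();print(p,s['ee_rot'],s['force'],s['torque'])
E
```

```text
[ 561.18095535 -322.91731566  152.51146846] [-179.94404872    0.21219774  165.06386369] [-1.68901571  0.56599432  5.59237967] [0.28477061 0.45768295 0.05735555]
```

Contact comes at TCP z 152.8, about 7 N upward, which matches the pan height, so it is home. I let go and lift.

{"fn": "step_arm", "kwargs": {"plan": [0,0,0,0,0,0,0,0,0,0,0,0,0,0,0,0,0,0,0,0,0,0,0,0,0,0,0,0,0,0], "hand": 7}}

```text
time_s: 13.05
ee_pos: [561.1, -322.6, 150.9]
ee_rot: [-180.0, 0.1, 165.1]
force: [0.5, 0.1, -0.1]
gripper_width: 70.0
gripper_force: 0.0
```

{"fn": "step_arm", "kwargs": {"plan": [0,0,-1,0,0,0,0,0,-2,0,0,0,0,0,-3,0,0,0,0,0,-3,0,0,0,0,0,-2,0,0,0]}}

```text
time_s: 13.47
ee_pos: [561.6, -322.9, 265.2]
ee_rot: [-179.9, 0.4, 165.1]
force: [0.0, 0.2, 0.6]
gripper_width: 70.2
gripper_force: 0.0
```

{"fn": "step_arm", "kwargs": {"plan": [-0.5,3,-1,0,0,0,-0.5,4,-1,0,0,0,-0.5,4,0,0,0,0,-0.5,4,0,0,0,0,0,0,0,0,0,0]}}

```text
time_s: 13.88
ee_pos: [621.2, -176.1, 282.3]
ee_rot: [179.8, 0.2, 165.4]
force: [-0.0, 0.3, 0.4]
gripper_width: 70.2
gripper_force: 0.0
```

```bash
python3 - <<'E'
from fit import *
p,_,s=cur();print(p,s['ee_rot'],s['force'],s['qpos'])
a=viewer.grab_frame('side');b=viewer.grab_frame('top')
I=np.hstack([cv2.resize(a['img'][200:320,255:375],(400,400)),cv2.resize(b['img'][140:230,300:390],(400,400))])
cv2.imwrite('pics/placed.png',I[:,:,::-1])
E
```

```text
[ 621.17809162 -176.07534937  282.31545875] [179.77009248   0.24926843 165.41971265] [-0.04277707  0.26774078  0.35886491] [-16.96579538  23.30377656  74.257065     0.24232573  82.19974433
 -92.41839504]
```

View pics/placed.png

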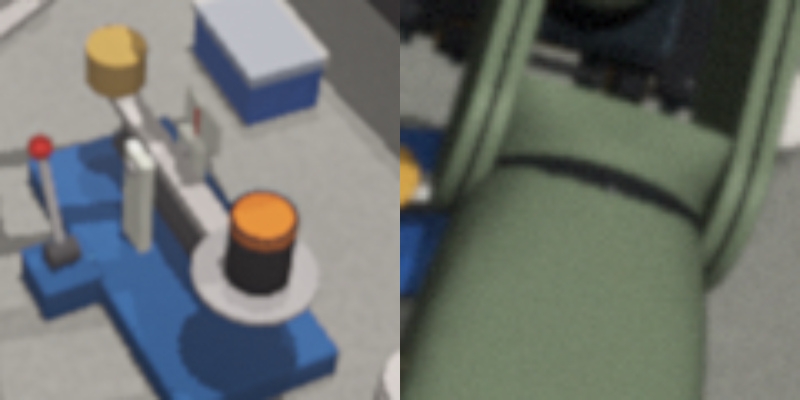

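The orange housing sits upright and flush on the pan at (260,240) in the crop, with the beam still arrested and the lever knob at (40,148). Next I straddle the lever.

```bash
python3 - <<'E'
from fit import *
p,Rc,s=cur()
Rt=R.from_euler('xyz',[180,0,178.1],degrees=True)
show(plan(p,Rc,np.array([481.5,-149,195.]),Rt,5))
E
```

```text
[2.835, -0.074, 1.729, -0.0, 0.001, -0.045, 2.834, 0.053, 1.731, -0.0, 0.001, -0.045, 2.828, 0.18, 1.733, -0.0, 0.001, -0.045, 2.816, 0.306, 1.734, -0.0, 0.001, -0.045, 2.798, 0.432, 1.736, -0.0, 0.001, -0.045]
```

{"fn": "step_arm", "kwargs": {"plan": [2.835,-0.074,1.729,0,0.001,-0.045,2.834,0.053,1.731,0,0.001,-0.045,2.828,0.18,1.733,0,0.001,-0.045,2.816,0.306,1.734,0,0.001,-0.045,2.798,0.432,1.736,0,0.001,-0.045], "hand": 5}}

```text
time_s: 14.4
ee_pos: [479.1, -151.1, 194.2]
ee_rot: [-179.9, -0.1, 178.0]
force: [-0.3, 0.1, 0.3]
gripper_width: 49.8
gripper_force: 0.0
```

{"fn": "step_arm", "kwargs": {"plan": [0,0,0,0,0,0,0,0,0,0,0,0,0,0,0,0,0,0]}}

```text
time_s: 14.65
ee_pos: [482.0, -151.4, 195.7]
ee_rot: [-179.9, 0.0, 177.9]
force: [-0.4, -0.6, 0.6]
gripper_width: 50.0
gripper_force: 0.0
```

```bash
python3 - <<'E'
from fit import *
p,Rc,s=cur();print(p,s['ee_rot'],s['force'])
Rt=R.from_euler('xyz',[180,0,178.1],degrees=True)
show(plan(p,Rc,np.array([481.5,-149,117.]),Rt,1))
E
```

```text
[ 482.01911971 -151.35980488  195.73743079] [-1.79909987e+02  2.41391697e-02  1.77850112e+02] [-0.37244248 -0.60403249  0.64643993]
[0.064, 0.246, 7.873, -0.002, 0.0, -0.004]
```

{"fn": "step_arm", "kwargs": {"plan": [0,0,2,0,0,0,0,0,2,0,0,0,0,0,2,0,0,0,0,0,1.8,0,0,0,0,0,0,0,0,0]}}

```text
time_s: 15.07
ee_pos: [480.9, -150.4, 114.5]
ee_rot: [180.0, -0.3, 177.9]
force: [-0.5, 0.6, -0.5]
gripper_width: 50.2
gripper_force: 0.0
```

```bash
python3 - <<'E'
from fit import *
p,_,s=cur();print(p,s['ee_rot'],s['force'])
a=viewer.grab_frame('side')
cv2.imwrite('pics/lev.png',cv2.resize(a['img'][190:310,225:375],(600,480))[:,:,::-1])
E
```

```text
[ 480.86331374 -150.41014048  114.48981927] [179.97062433  -0.34489936 177.91436732] [-0.52905111  0.63791148 -0.53547922]
```

View pics/lev.png

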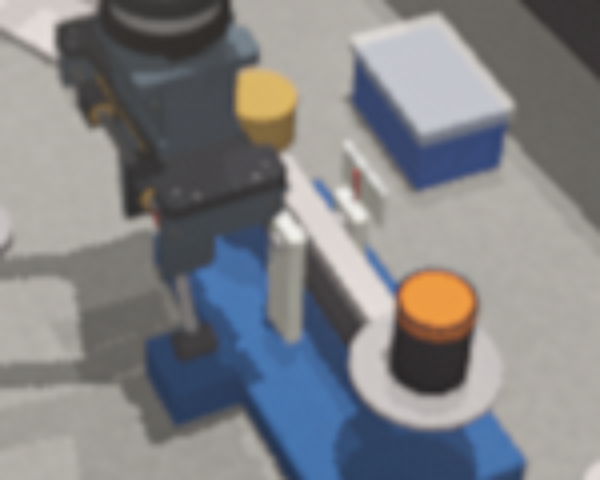

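The picture shows the fingers straddling the red knob with the shaft coming out beneath. Now I swing it towards the pan side.

{"fn": "step_arm", "kwargs": {"plan": [0,-1,0,0,0,0,0,-1.5,0,0,0,0,0,-1.5,0,0,0,0,0,-1.5,0,0,0,0,0,-1,0,0,0,0]}}

```text
time_s: 15.53
ee_pos: [480.3, -216.7, 119.0]
ee_rot: [-179.9, 0.1, 177.9]
force: [1.3, 3.2, 1.9]
gripper_width: 49.6
gripper_force: 1.6
```

{"fn": "step_arm", "kwargs": {"plan": [0,-0.8,0,0,0,0,0,-0.6,0,0,0,0,0,0,0,0,0,0,0,0,0,0,0,0]}}

```text
time_s: 15.87
ee_pos: [477.9, -229.5, 116.7]
ee_rot: [-179.9, -0.2, 178.0]
force: [0.8, 0.3, 0.3]
gripper_width: 50.2
gripper_force: 0.1
```

```bash
python3 - <<'E'
from fit import *
p,_,s=cur();print(p,s['ee_rot'],s['force'],s['torque'])
a=viewer.grab_frame('side')
for n in('arrest_tip','pan_seat'): print(n,[(d['location'],round(d['score'],2)) for d in viewer.pinpoint(n,a)][:2])
E
```

```text
[ 477.89944148 -229.50549987  116.7349155 ] [-1.79916050e+02 -1.60394103e-01  1.77974126e+02] [0.83272183 0.27747776 0.32685494] [ 0.04680284  0.02736746 -0.00668679]
arrest_tip [([278.2, 258.5], 0.51)]
pan_seat [([329.4, 282.6], 0.86)]
```

{"fn": "step_arm", "kwargs": {"plan": [0,-0.4,0,0,0,0,0,-0.3,0,0,0,0,0,0,0,0,0,0]}}

```text
time_s: 16.27
ee_pos: [477.1, -235.3, 116.1]
ee_rot: [179.9, -0.3, 177.9]
force: [-0.3, 4.4, -0.8]
gripper_width: 50.2
gripper_force: 1.7
```

{"fn": "step_arm", "kwargs": {"plan": [0,-0.3,0,0,0,0,0,0,0,0,0,0]}}

```text
time_s: 16.43
ee_pos: [477.1, -238.5, 116.2]
ee_rot: [180.0, -0.2, 177.9]
force: [0.1, 4.4, -1.4]
gripper_width: 49.9
gripper_force: 1.6
```

```bash
python3 - <<'E'
from fit import *
p,_,s=cur();print(p,s['force'],s['torque'])
E
```

```text
[ 477.0862665  -238.51332066  116.24186234] [ 0.08644406  4.36404807 -1.42843671] [0.7851258  0.11801755 0.03893671]
```

{"fn": "step_arm", "kwargs": {"plan": [0,-0.2,0,0,0,0,0,0,0,0,0,0]}}

```text
time_s: 16.6
ee_pos: [477.2, -240.8, 116.5]
ee_rot: [180.0, -0.2, 178.0]
force: [-0.7, 4.2, -1.2]
gripper_width: 49.9
gripper_force: 1.6
```

{"fn": "step_arm", "kwargs": {"plan": [0,-0.15,0,0,0,0,0,0,0,0,0,0]}}

```text
time_s: 16.77
ee_pos: [477.3, -242.0, 116.5]
ee_rot: [180.0, -0.2, 177.9]
force: [-0.3, 5.4, -0.8]
gripper_width: 50.2
gripper_force: 2.2
```

```bash
python3 - <<'E'
from fit import *
p,_,s=cur();print(p,s['force'],s['torque'])
E
```

```text
[ 477.31621807 -241.99171775  116.5378879 ] [-0.30276359  5.3568164  -0.78380069] [1.06478911 0.05838043 0.00382356]
```

{"fn": "step_arm", "kwargs": {"plan": [0,-0.15,0,0,0,0,0,0,0,0,0,0]}}

```text
time_s: 16.93
ee_pos: [477.2, -242.3, 116.4]
ee_rot: [179.8, -0.2, 177.9]
force: [1.1, 9.7, 0.0]
gripper_width: 49.8
gripper_force: 3.7
```

{"fn": "step_arm", "kwargs": {"plan": [0,0,0,0,0,0,0,0,0,0,0,0,0,0,0,0,0,0,0,0,0,0,0,0,0,0,0,0,0,0]}}

```text
time_s: 17.35
ee_pos: [477.2, -242.3, 116.4]
ee_rot: [179.8, -0.2, 177.9]
force: [-0.2, 8.4, -0.2]
gripper_width: 50.0
gripper_force: 3.6
```

```bash
python3 - <<'E'
from fit import *
p,_,s=cur();print(p,s['force'],s['torque'])
a=viewer.grab_frame('side')
cv2.imwrite('pics/lev2.png',cv2.resize(a['img'][190:310,225:375],(600,480))[:,:,::-1])
E
```

```text
[ 477.1819886  -242.30684772  116.38373416] [-0.16143472  8.43198628 -0.24576594] [ 1.57109978 -0.08710364  0.00225757]
```

View pics/lev2.png

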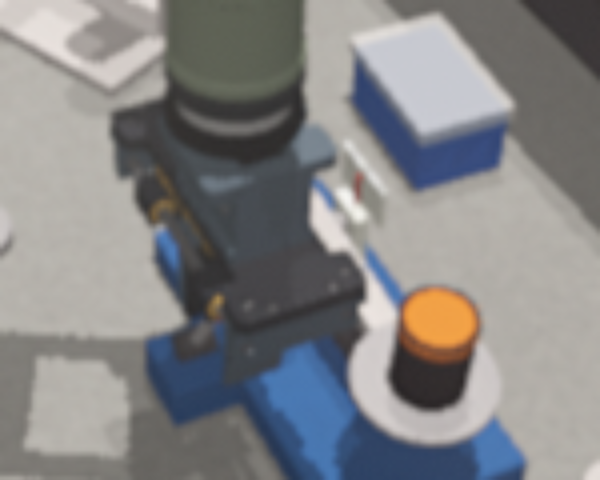

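The fingers met the stop (force rising to about 9 N at y = -242). The pan has sunk about 4 px, roughly 11 mm, with the housing on it. I wait, then swing back.

{"fn": "step_arm", "kwargs": {"plan": [0,0,0,0,0,0,0,0,0,0,0,0,0,0,0,0,0,0,0,0,0,0,0,0,0,0,0,0,0,0]}}

```text
time_s: 17.82
ee_pos: [477.2, -242.3, 116.4]
ee_rot: [179.8, -0.2, 177.9]
force: [0.2, 8.4, -0.7]
gripper_width: 50.1
gripper_force: 3.6
```

{"fn": "step_arm", "kwargs": {"plan": [0,0,0,0,0,0,0,0,0,0,0,0,0,0,0,0,0,0,0,0,0,0,0,0,0,0,0,0,0,0]}}

```text
time_s: 18.23
ee_pos: [477.2, -242.3, 116.4]
ee_rot: [179.8, -0.2, 177.9]
force: [0.2, 8.5, -0.6]
gripper_width: 50.0
gripper_force: 3.6
```

{"fn": "step_arm", "kwargs": {"plan": [0,0,0,0,0,0,0,0,0,0,0,0,0,0,0,0,0,0,0,0,0,0,0,0,0,0,0,0,0,0]}}

```text
time_s: 18.65
ee_pos: [477.2, -242.3, 116.4]
ee_rot: [179.8, -0.2, 177.9]
force: [0.9, 8.3, -1.0]
gripper_width: 50.2
gripper_force: 3.6
```

{"fn": "step_arm", "kwargs": {"plan": [0,0,0,0,0,0,0,0,0,0,0,0,0,0,0,0,0,0,0,0,0,0,0,0,0,0,0,0,0,0]}}

```text
time_s: 19.07
ee_pos: [477.2, -242.3, 116.4]
ee_rot: [179.8, -0.2, 177.9]
force: [0.3, 8.4, 0.4]
gripper_width: 50.1
gripper_force: 3.6
```

{"fn": "step_arm", "kwargs": {"plan": [0,1,0,0,0,0,0,1.5,0,0,0,0,0,1,0,0,0,0,0,1,0,0,0,0,0,1,0,0,0,0]}}

```text
time_s: 19.48
ee_pos: [482.1, -192.2, 119.1]
ee_rot: [-179.5, 0.3, 178.1]
force: [-0.5, -7.5, 5.9]
gripper_width: 49.5
gripper_force: 3.5
```

{"fn": "step_arm", "kwargs": {"plan": [0,1,0,0,0,0,0,1,0,0,0,0,0,1,0,0,0,0,0,0.5,0,0,0,0,0,0,0,0,0,0]}}

```text
time_s: 19.9
ee_pos: [482.3, -154.5, 117.7]
ee_rot: [-179.8, 0.1, 178.1]
force: [1.3, -2.8, 2.2]
gripper_width: 50.2
gripper_force: 1.2
```

```bash
python3 - <<'E'
from fit import *
p,_,s=cur();print(p,s['ee_rot'],s['force'],s['torque'])
E
```

```text
[ 482.3121483  -154.46740331  117.74880202] [-1.79812180e+02  1.03011276e-01  1.78063779e+02] [ 1.30497683 -2.79669691  2.22129591] [-0.40336972 -0.18250462 -0.00611644]
```

Swinging back well; the stop is expected near y = -138.

{"fn": "step_arm", "kwargs": {"plan": [0,0.5,0,0,0,0,0,0.4,0,0,0,0,0,0.2,0,0,0,0,0,0,0,0,0,0]}}

```text
time_s: 20.23
ee_pos: [481.7, -144.4, 116.5]
ee_rot: [-179.8, -0.1, 178.0]
force: [0.5, -5.2, -0.7]
gripper_width: 50.3
gripper_force: 2.4
```

{"fn": "step_arm", "kwargs": {"plan": [0,0.2,0,0,0,0,0,0,0,0,0,0]}}

```text
time_s: 20.4
ee_pos: [481.5, -142.6, 116.4]
ee_rot: [-179.8, -0.1, 178.0]
force: [1.9, -5.7, -0.4]
gripper_width: 49.9
gripper_force: 2.6
```

{"fn": "step_arm", "kwargs": {"plan": [0,0.15,0,0,0,0,0,0,0,0,0,0]}}

```text
time_s: 20.57
ee_pos: [481.5, -141.2, 116.3]
ee_rot: [-179.8, -0.1, 178.0]
force: [0.1, -6.0, -1.8]
gripper_width: 50.4
gripper_force: 2.7
```

```bash
python3 - <<'E'
from fit import *
p,_,s=cur();print(p,s['ee_rot'],s['force'],s['torque'])
E
```

```text
[ 481.46965416 -141.16254768  116.30759914] [-1.79790064e+02 -1.09963046e-01  1.78014616e+02] [ 0.14285026 -6.03891694 -1.77873274] [-1.15860203 -0.15864599  0.02302272]
```

{"fn": "step_arm", "kwargs": {"plan": [0,0.15,0,0,0,0,0,0,0,0,0,0]}}

```text
time_s: 20.73
ee_pos: [481.4, -139.7, 116.3]
ee_rot: [-179.8, -0.1, 178.0]
force: [0.6, -6.2, -0.6]
gripper_width: 49.9
gripper_force: 2.7
```

{"fn": "step_arm", "kwargs": {"plan": [0,0.15,0,0,0,0,0,0,0,0,0,0]}}

```text
time_s: 20.9
ee_pos: [481.3, -138.2, 116.2]
ee_rot: [-179.8, -0.1, 178.0]
force: [1.0, -6.3, -0.5]
gripper_width: 49.9
gripper_force: 2.6
```

```bash
python3 - <<'E'
from fit import *
p,_,s=cur();print(p,s['ee_rot'],s['force'],s['torque'])
E
```

```text
[ 481.30620408 -138.15913693  116.24672509] [-1.79793653e+02 -1.45484806e-01  1.78011218e+02] [ 1.00105032 -6.34829037 -0.51091068] [-1.24187201 -0.05079342  0.00600727]
```

{"fn": "step_arm", "kwargs": {"plan": [0,0.15,0,0,0,0,0,0,0,0,0,0]}}

```text
time_s: 21.07
ee_pos: [481.2, -136.6, 116.2]
ee_rot: [-179.8, -0.2, 178.0]
force: [-0.2, -5.9, -1.0]
gripper_width: 50.2
gripper_force: 2.6
```

{"fn": "step_arm", "kwargs": {"plan": [0,0.1,0,0,0,0,0,0,0,0,0,0]}}

```text
time_s: 21.23
ee_pos: [481.2, -135.7, 116.2]
ee_rot: [-179.8, -0.2, 178.0]
force: [0.1, -6.4, -0.6]
gripper_width: 49.9
gripper_force: 2.7
```

```bash
python3 - <<'E'
from fit import *
p,_,s=cur();print(p,s['ee_rot'],s['force'],s['torque'])
E
```

```text
[ 481.2206864  -135.68241333  116.23142307] [-1.79794524e+02 -1.66313010e-01  1.78010569e+02] [ 0.05641483 -6.40989899 -0.55572316] [-1.20974741 -0.00323722  0.06121198]
```

{"fn": "step_arm", "kwargs": {"plan": [0,0.15,0,0,0,0,0,0,0,0,0,0]}}

```text
time_s: 21.4
ee_pos: [481.2, -135.3, 116.2]
ee_rot: [-179.7, -0.2, 178.1]
force: [-1.0, -10.3, -2.0]
gripper_width: 50.1
gripper_force: 4.2
```

{"fn": "step_arm", "kwargs": {"plan": [0,0.1,0,0,0,0,0,0,0,0,0,0]}}

```text
time_s: 21.57
ee_pos: [481.3, -135.0, 116.2]
ee_rot: [-179.6, -0.2, 178.1]
force: [0.5, -12.5, -2.3]
gripper_width: 49.8
gripper_force: 5.2
```

```bash
python3 - <<'E'
from fit import *
p,_,s=cur();print(p,s['ee_rot'],s['force'],s['torque'])
E
```

```text
[ 481.25581228 -135.04970171  116.17521759] [-1.79572735e+02 -1.64933127e-01  1.78093611e+02] [  0.53143608 -12.53655398  -2.33329284] [-2.40529648  0.06496236  0.06528165]
```

The stop is reached (12 N, no further travel). I back the finger off 15 mm to the middle of the gap, rise clear and look.

{"fn": "step_arm", "kwargs": {"plan": [0,-0.7,0,0,0,0,0,-0.5,0,0,0,0,0,0,0,0,0,0]}}

```text
time_s: 21.82
ee_pos: [480.6, -143.9, 116.2]
ee_rot: [180.0, -0.2, 177.9]
force: [0.0, 0.4, -0.8]
gripper_width: 50.1
gripper_force: 0.0
```

{"fn": "step_arm", "kwargs": {"plan": [0,0,-1,0,0,0,0,0,-2.5,0,0,0,0,0,-3,0,0,0,0,0,-3,0,0,0,0,0,-1.5,0,0,0]}}

```text
time_s: 22.23
ee_pos: [482.6, -143.3, 230.9]
ee_rot: [-179.9, 0.2, 178.0]
force: [0.6, -0.5, 0.3]
gripper_width: 50.4
gripper_force: 0.0
```

{"fn": "step_arm", "kwargs": {"plan": [3,0,-1,0,0,0,4,0,0,0,0,0,4,0,0,0,0,0,0,0,0,0,0,0,0,0,0,0,0,0]}}

```text
time_s: 22.65
ee_pos: [369.9, -138.8, 237.8]
ee_rot: [-180.0, -0.1, 177.9]
force: [0.6, -0.1, 0.0]
gripper_width: 50.1
gripper_force: 0.0
```

```bash
python3 - <<'E'
from fit import *
p,_,s=cur();print(p,s['force'])
a=viewer.grab_frame('side');b=viewer.grab_frame('top')
A,_=blob(a,Rd,(267,243),15);print('knob side',A,'was [266.7 243.5]')
W,_=blob(a,Y,(289,218),14);print('weight',W,'was [289.3 218]')
I=np.hstack([cv2.resize(a['img'][200:320,255:375],(400,400)),cv2.resize(b['img'][110:260,130:280],(400,400))])
cv2.imwrite('pics/end.png',I[:,:,::-1])
E
```

```text
[ 369.88584903 -138.81770808  237.78119046] [ 0.58301093 -0.08229108  0.0150681 ]
knob side [266.30769231 243.23076923] was [266.7 243.5]
weight [289.50318471 217.67834395] was [289.3 218]
```

View pics/end.png

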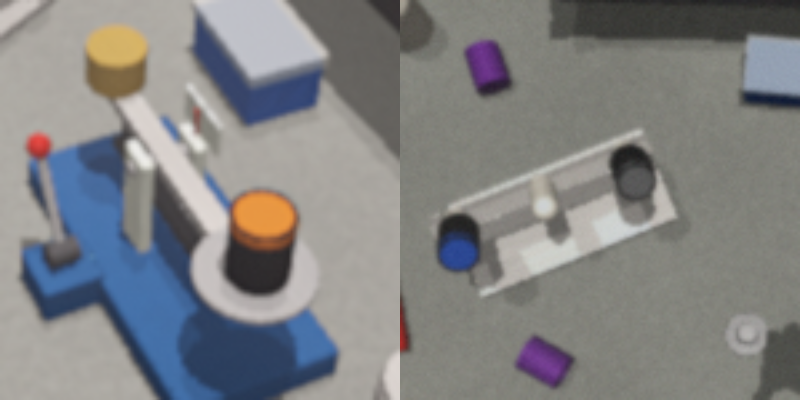

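The lever knob and counterweight are back at their starting pixels. The housing sits on the level pan, blue and grey still hang, and the arm is clear.

```bash
python3 -c "
from workcell import env
print(env.job_done())"
```

```text
the job is handed in; nothing more can be done
None
```

The job is handed in at about 23 s: the orange housing sits home on the spigot, the beam was released and came to rest with the pan sunk, and the last images show the lever and beam back at their arrested positions with grey and blue still hanging (no verdict came back).

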